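# Third hand for a pump head

## Robot

A 6-joint arm with a two-finger parallel gripper is mounted at the origin on the work surface. World frame = base frame: x ahead of the robot, y to its left, z up, the work surface at z = 0. Lengths are in m, angles in rad, forces in N, time in s.
With the tool pointing down it reaches from about 0.3 to 1 m from the base axis. Payload 5.1 kg.
Tool frame: the origin (TCP) lies between the finger pads; the fingertips stand 8 mm ahead of it and the grasp point (between the pads) lies 11 mm behind it; z points along the fingers, y is the direction in which the jaws open and shut (so a half turn about z gives the same grasp; the last joint's range is limited). The gripper opens to 95 mm and grips with 3 to 60 N. Pads are 20 mm wide; open, the fingers measure 119 mm over their backs; the gripper's body (75 mm by 180 mm) begins 59 mm behind the grasp point.
Start: joints at [-1.411, 0.124, 1.65, -0, 1.367, -0.083], TCP at [0.156, -0.631, 0.223] pointing down, gripper open.
Joint ranges: [-2.61, 2.61], [-1.02, 2.33], [0.03, 2.71], [-1.35, 4.49], [0.32, 2.68], [-2.91, 2.91]. Speed limits (rad/s): [2.57, 2.57, 3.14, 3.14, 3.14, 3.14].

## Interface

Orientations are given as a rotation vector (axis times angle).
In Python, from bench import env, cams gives the robot as it stands. The module is installed in compiled form; this text tells all that it offers.
- The arm moves only by the tool step_arm, never from a script. Its arguments are lists of equal length, an entry for each row: "claw": the gripper command: -1 is fully open, 1 is shut, values between are in proportion; "delta_pos": the shift along the tool's x, y, z in m, a list of three; "delta_rot": the turn, a rotation vector about the tool's x, y, z in rad, a list of three. A call has 1 to 5 rows; each row is the pose to reach, as a shift and turn from the pose commanded when the call began, along the tool's axes at that moment; what a row does not reach only later rows make up. A row lasts 1/12 s, in which the tool goes at most 41.7 mm and 7.16 degrees, less where a joint would pass 70% of its speed; a pose out of reach is approached as far as the arm can. A call with a gripper value outside its range is refused whole. The fingers move at their own pace and stop on an object; the grip force is fixed at half the most. Time passes only in rows, so rows that repeat a pose let the fingers close. It gives the time, the measured TCP pose, the force and the opening at its end, in the units of the state.
- env.observe(): the state, without advancing time (a new reading comes with each control period).
- cams.capture(name): name is "scene" or "top" or "wrist"; returns (picture, depth): 400x640x3 uint8, red, green, blue; 400x640 float32, m along the optical axis (not along the pixel's ray), 0 where there is no reading.
- cams.camera_params(name): a dict with "camera_matrix" (3x3 intrinsics, pixels), "cam_to_world" (4x4, takes a point from camera to world coordinates). Camera axes: x right, y down, z forward; pixel columns grow to the right and rows downward; lengths in m; the calibration is good to about 2 mm. A picture is of the moment at which its call begins: read the wrist's pose just before it. camera_params takes no time and is no camera call; for the wrist camera it gives the pose at the moment of the call.
- env.hand_in(): hands the job in, once; it reports no verdict.
The state is a dict: "time_s": time; "joints": joint angles; "joint_velocities": joint speeds; "joint_efforts": joint torques, N m; "tool_pos": TCP position; "eef_rot": TCP orientation; "contact_force": force on the tool from outside, world axes, zero at the start; "torque": the same for the moment, N m; "finger_gap": opening from 0.0 (shut) to 1.0 (fully open).
Only numpy, scipy, OpenCV 4.12 (cv2) and the standard library are available. Lean on these libraries where they do the work, as an engineer would, in place of code of your own. Each camera call takes 0.05 s, during which the arm holds its last target. There are 200 camera calls.

## Task

The pump drive stands on an indexing turntable: turn the table by its upright post until it clicks into the detent where the drive's bare mounting face looks towards you. Then slide the steel pump head, upright, over the two studs until it is fully home, its spring collar pressed back and its rear face flush on the mounting face, and press it there straight on with a steady push of about 15 N so that I can put the nuts on: finish while still holding it so, do not let go. Never shove it hard, the plunger is brittle, and leave the bottle, jar, wrench and nut tray where they are.

Things in the scene. Friction and masses are not known exactly. Their poses are not given: they have to be found in the camera images.
- turntable (a joint): angle of the round aluminium turntable (rad, counterclockwise seen from above). 0 = the wanted detent: the drive's mounting face looks to the robot's side. It starts at +0.7 to +1.4, between detents, the face then looking to the robot's right: turn it clockwise. Away from a detent it stays where it is left (friction about 0.06 N m).
- detent (a point): spring ball in the fixed block at the rim, on the far side of the table; clicks between pairs of rim nubs, one pair every 90 degrees. Coming from the start the ball passes the first nub at joint value 0.05 (needs about 1 N m, 9 N at the post), then the table settles by itself within 0.01 of 0.
- turntable_hinge (a point): the turntable's axis, at the top face of its plate (260 mm diameter), 42 mm above the bench. Its axes turn with the table: x from the mounting face into the drive, z up.
- post_top (a point): upright round steel post for turning the table by hand: 16 mm diameter, 50 mm high above the plate, 117 mm from the axis. This point is the centre of its top end, 92 mm above the bench. It stands 100 degrees counterclockwise from the drive's x axis, about 70 mm clear of the drive's side.
- index_base: fixed foot of the turntable with all that it carries: the table and, bolted on it and turning with it, the pump drive (aluminium front flange 84 mm wide, top 154 mm above the bench, grey housing, black motor behind). Origin on the axis at bench height; x as the drive's x (from the mounting face to the motor) when the joint is 0. The mounting face is 78 mm from the axis.
- seat (a point): centre of the mounting face, 117 mm above the bench; its axes turn with the drive (x into the drive, y left when looking along x, z up). The centre of the head's rear face belongs here (1 mm in front of it when home). A white ceramic plunger, 6 mm diameter, stands 29 mm out of it.
- spring_collar: spring collar round the plunger, the seating ring on which the head bears: 32 mm diameter, greased, origin at point seat's place when the ring stands out. Free, its front is 10 mm out of the mounting face; it gives way along x by 9 mm, pushing back with 4 N at first touch and 8 N at the end, then sits firm, 1 mm proud of the face: the head is then home.
- upper_stud_tip (a point): tip of the upper stud (7 mm diameter, round ended, 52 mm out of the face along -x): 12 mm to +y and 20 mm above the seat's centre
- lower_stud_tip (a point): tip of the lower stud, same size: 12 mm to -y and 20 mm below the seat's centre
- pump_head: loose steel pump head, block 38 mm deep (x), 46 wide (y), 64 high (z), 0.35 to 0.7 kg, standing upright on the bench to the left or right of the turntable, rear face turned away from the robot within 0.6 rad. Origin: centre of its underside; x points from the front (round black purge cap, 12 mm proud) to the flat rear. Outlet valve on top: 15 mm diameter, 22 mm high.
- head_grip (a point): good grip point in the middle of the block, 44 mm above its underside and 20 mm below its top: grip across the 46 mm width (along y) from above
- head_rear (a point): centre of the head's rear face, 19 mm from the origin along +x, 32 mm above the underside; axes as pump_head. Home, it lies at point seat, axes parallel. Through holes along x: 11 mm at 12 mm to +y and 20 mm above, and at 12 mm to -y and 20 mm below, for the studs (2 mm play all round); 14 mm in the centre for the plunger.
- solvent_bottle: bystander: amber bottle with blue cap, 72 mm diameter, 165 mm high; origin under its centre
- vial_jar: bystander: small glass jar with white cap, 56 mm diameter, 70 mm high; origin under its centre
- wrench: bystander: open-ended wrench, 150 mm long, lying; origin at its middle on the bench
- nut_tray: bystander: white plastic tray, 85 by 115 mm, 22 mm high, with the two nuts and washers; origin under its centre
Mind the look-alikes: they are no part of the job. What is shaped like the pump_head but yellow is not meant.

How it is judged:
On the way, in this order (a step that is already met when the one before it is completed fails the run):
1. the turntable stands in the detent with the mounting face towards the robot, before the head is on the studs (value of joint turntable between -0.03 and 0.03 rad and distance between head_rear and seat above 0.06 m), for 0.3 s.
2. the head is home on the mounting face, pressed on the collar steadily with 9 to 22 N (value of joint turntable between -0.03 and 0.03 rad and x of head_rear in the frame of seat above -0.0025 m and distance between head_rear and seat below 0.005 m and angle between the x axis of pump_head and the x axis of seat, either way round below 0.06 rad and angle between pump_head's own z axis and vertical below 0.12 rad and contact force between pump_head and spring_collar between 9 and 22 N and contact force between the fingers and pump_head above 5 N), for 1 s.
At the end, for the whole second after the job is handed in: Turntable within 0.03 rad of its detent; the head's rear face within 2.5 mm of the mounting face, centred on it within 5 mm, parallel within 0.06 rad and upright; the robot's fingers still pressing it with 9 to 22 N on the collar, through the last second (all of step 2); the arm keeps its last pose, push and grip.
It fails at once if the head knocked or shoved onto the drive with more than 50 N (contact force between pump_head and index_base above 50 N).
It fails at once if the solvent bottle disturbed (moved more than 30 mm) (distance of solvent_bottle from where it was at the start of the episode above 0.03 m).
It fails at once if the wrench disturbed (moved more than 30 mm) (distance of wrench from where it was at the start of the episode above 0.03 m).
It fails at once if the nut tray disturbed (moved more than 30 mm) (distance of nut_tray from where it was at the start of the episode above 0.03 m).
It fails at once if the vial jar disturbed (moved more than 30 mm) (distance of vial_jar from where it was at the start of the episode above 0.03 m).
It also fails if it takes over 72 s, if anything falls off the work surface, if the arm or the gripper's body presses on something with over 40 N, if the wrist force passes 120 N, or if a joint passes its speed limit or range.

## Working session

There is one attempt and no reset: what is moved stays moved. The work goes in short steps, Python scripts to look and compute and a tool call to move; the robot and the scene stay as the last step left them, time stands still between calls to the robot, and variables do not carry over. Pictures are saved under pics/ and viewed, about 8 in all and at most 12, crops included, and the job is handed in when it is done.

Besides the shell and the picture viewer there is one more tool, called as name(argument=value, ...) on one line, values as JSON. step_arm: Moves the arm, as the interface text tells. Its arguments: {"type":"object","properties":{"claw":{"type":"array","items":{"type":"number"}},"delta_pos":{"type":"array","items":{"type":"array","items":{"type":"number"}}},"delta_rot":{"type":"array","items":{"type":"array","items":{"type":"number"}}}},"required":["claw","delta_pos","delta_rot"]}

```bash
mkdir -p pics; cat > h.py <<'E'
import numpy as np, cv2
from bench import env, cams
from scipy.spatial.transform import Rotation as R
def pts(name):
    p=cams.camera_params(name); im,d=cams.capture(name)
    K=p["camera_matrix"];T=p["cam_to_world"]
    v,u=np.mgrid[0:400,0:640]
    c=np.stack([(u-K[0,2])/K[0,0]*d,(v-K[1,2])/K[1,1]*d,d],-1)
    w=c@T[:3,:3].T+T[:3,3]; w[d==0]=np.nan
    return im,d,w
def save(n,im): cv2.imwrite("pics/"+n,im[...,::-1])
E
python3 - <<'E'
from h import *
print(env.observe())
ims=[]
for n in("scene","top"):
    im,d,w=pts(n); np.savez(n+".npz",im=im,d=d,w=w); save(n+".png",im); print(n,cams.camera_params(n),(d>0).mean())
E
```

```text
{'time_s': 0.0, 'joints': array([-1.41061642e+00,  1.24479389e-01,  1.65166991e+00, -4.44282786e-06,
        1.36749026e+00, -8.25965769e-02]), 'joint_velocities': array([ 0.00013092, -0.00066881, -0.00104568,  0.00051138,  0.00014151,
       -0.00174263]), 'joint_efforts': array([ 9.26376888e-04, -4.17605174e+01, -3.59933817e+01,  7.74091179e-02,
        4.92995256e-02, -1.80131465e-04]), 'tool_pos': array([ 0.1561319 , -0.63032647,  0.22140609]), 'eef_rot': array([-3.11644489e+00, -3.80170304e-01,  1.31437571e-04]), 'contact_force': array([-0.36810962, -0.0861205 , -0.23963166]), 'torque': array([ 0.01681516, -0.04009564, -0.01479317]), 'finger_gap': 0.9956740431871578}
scene {'camera_matrix': array([[490.70204849,   0.        , 315.68748175],
       [  0.        , 490.70204849, 201.81874463],
       [  0.        ,   0.        ,   1.        ]]), 'cam_to_world': array([[-0.21409295,  0.62010751, -0.75473895,  1.47226545],
       [ 0.97674464,  0.12674193, -0.17293466,  0.17048669],
       [-0.01158101, -0.77421131, -0.63282124,  0.9698611 ],
       [ 0.        ,  0.        ,  0.        ,  1.        ]])} 0.99588671875
top {'camera_matrix': array([[362.95706966,   0.        , 324.76015996],
       [  0.        , 362.95706966, 195.70853036],
       [  0.        ,   0.        ,   1.        ]]), 'cam_to_world': array([[ 0.01052097, -0.99736385,  0.07179595,  0.4134025 ],
       [-0.99989884, -0.00980605,  0.0103028 , -0.07930412],
       [-0.00957161, -0.07189708, -0.99736613,  1.00101752],
       [ 0.        ,  0.        ,  0.        ,  1.        ]])} 0.9960390625
```

View pics/top.png

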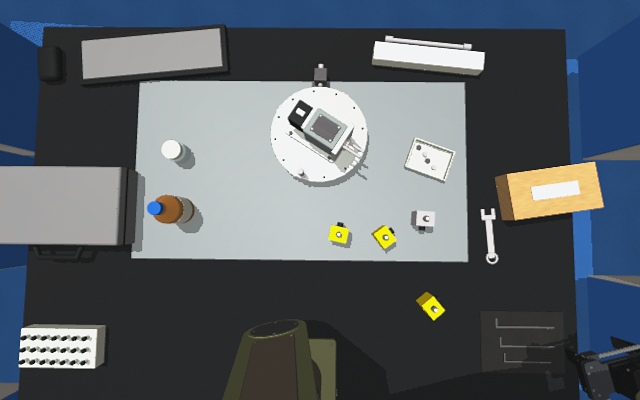

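View pics/scene.png

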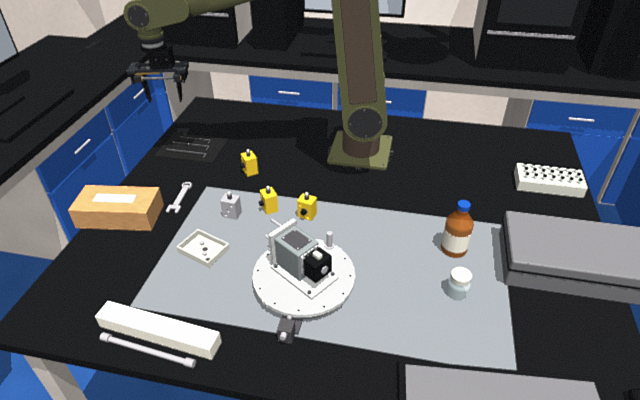

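The top view shows a grey steel head at (423,219), with its black cap towards the robot. The candidates are that one and three yellow look-alikes at (340,235), (385,238) and (431,306). I choose the grey one. The post is near (303,174) and the detent block at (320,75).

```bash
python3 - <<'E'
from h import *
z=np.load("top.npz");im,d,w=z["im"],z["d"],z["w"]
save("crop.png",cv2.resize(np.hstack([im[195:245,395:450],im[150:200,275:330]]),None,fx=7,fy=7,interpolation=cv2.INTER_CUBIC))
# plate
m=(abs(w[...,2]-.042)<.006)&(im.min(-1)>140)
m[:, :255]=0;m[:,385:]=0;m[:70]=0;m[200:]=0
c=max(cv2.findContours(m.astype(np.uint8),0,1)[0],key=cv2.contourArea)[:,0]
print("plate z",np.median(w[m][:,2]),m.sum())
p=w[c[:,1],c[:,0]]
h=cv2.convexHull(p[:,:2].astype(np.float32))[:,0]
A=np.c_[2*h,np.ones(len(h))];s=np.linalg.lstsq(A,(h**2).sum(1),rcond=None)[0]
print("centre",s[:2],"r",np.sqrt(s[2]+s[:2]@s[:2]), "minc",cv2.minEnclosingCircle(h))
# post
r=np.zeros(m.shape,bool);r[160:190,285:320]=1
q=r&(w[...,2]>.08)&(w[...,2]<.1);print("post",w[q].mean(0),q.sum(),np.argwhere(q).mean(0))
# head
r[:]=0;r[200:240,405:445]=1
q=r&(abs(w[...,2]-.064)<.008);P=w[q];print("head top",P.mean(0),q.sum(),cv2.minAreaRect(P[:,:2].astype(np.float32)))
q=r&(w[...,2]>.076);print("valve",w[q].mean(0),q.sum())
q=r&(w[...,2]>.01)&(w[...,2]<.055)&(im.max(-1)<70);print("cap",w[q].mean(0) ,q.sum())
for n,a in(("bottle",(140,190,195,225)),("tray",(400,132,460,185)),):
  s=w[a[1]:a[3],a[0]:a[2]];s=s[s[...,2]>.015];print(n,s.min(0),s.max(0))
# drive top
r[:]=0;r[90:180,280:370]=1
q=r&(w[...,2]>.12);P=w[q];print("drive",P.mean(0),cv2.minAreaRect(P[:,:2].astype(np.float32)),P[:,2].max())
E
```

```text
plate z 0.04154047139873762 4586
centre [ 0.65142399 -0.05010487] r 0.13002062482124896 minc ((0.6546757221221924, -0.04968501999974251), 0.13479842245578766)
post [ 0.54197586 -0.00557365  0.091057  ] 33 [170.57575758 299.57575758]
head top [ 0.42617296 -0.32624564  0.06367373] 246 ((0.4260067641735077, -0.32758331298828125), (0.03603535518050194, 0.048962149769067764), 0.5801876783370972)
valve [ 0.42575647 -0.32687953  0.08092277] 23
cap [ 0.39989528 -0.32499997  0.0392437 ] 18
bottle [0.40614947 0.28910083 0.01551877] [0.47754681 0.35433886 0.16970077]
tray [ 0.52949109 -0.4199939   0.01500003] [ 0.64772432 -0.28583604  0.02702746]
drive [ 0.64043478 -0.06117809  0.14229961] ((0.6321513056755066, -0.07104629278182983), (0.20070534944534302, 0.08370261639356613), 62.5510139465332) 0.15750597087729235
```

View pics/crop.png

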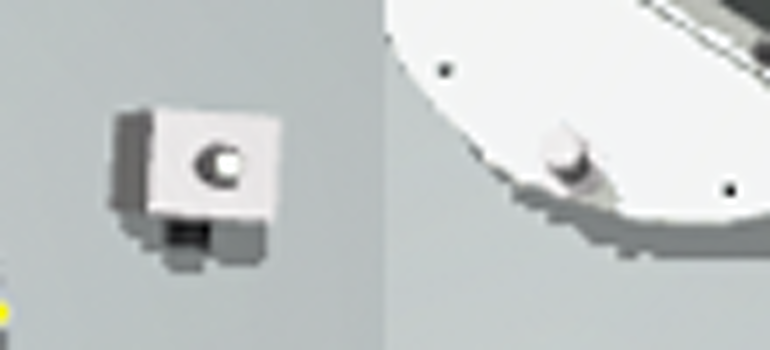

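The crop confirms the steel head is upright, with its cap towards the robot. The table centre is about (0.651,-0.050) with r=0.130. The post is at (0.542,-0.006), 0.118 from the axis, which matches, so the table angle is about 1.0. I'll move above the post.

step_arm(claw=[-1,-1,-1,-1,-1], delta_pos=[[0.026,-0.026,0],[0.052,-0.051,0],[0.079,-0.077,0],[0.105,-0.103,0],[0.131,-0.1285,0]], delta_rot=[[0,0,0],[0,0,0],[0,0,0],[0,0,0],[0,0,0]])

```text
time_s: 0.52
tool_pos: [0.2529, -0.4729, 0.222]
eef_rot: [-3.118, -0.379, 0.0]
contact_force: [0.8, -0.1, 0.2]
finger_gap: 1.0
```

step_arm(claw=[-1,-1,-1,-1,-1], delta_pos=[[0.026,-0.026,0],[0.052,-0.051,0],[0.079,-0.077,0],[0.105,-0.103,0],[0.131,-0.1285,0]], delta_rot=[[0,0,0],[0,0,0],[0,0,0],[0,0,0],[0,0,0]])

```text
time_s: 0.93
tool_pos: [0.3491, -0.3166, 0.2222]
eef_rot: [-3.118, -0.38, 0.0]
contact_force: [0.5, -0.6, 0.2]
finger_gap: 1.0
```

step_arm(claw=[-1,-1,-1,-1,-1], delta_pos=[[0.026,-0.026,0],[0.052,-0.051,0],[0.079,-0.077,0],[0.105,-0.103,0],[0.131,-0.1285,0]], delta_rot=[[0,0,0],[0,0,0],[0,0,0],[0,0,0],[0,0,0]])

```text
time_s: 1.35
tool_pos: [0.4454, -0.1603, 0.2224]
eef_rot: [-3.118, -0.38, 0.0]
contact_force: [-0.1, -0.6, 1.0]
finger_gap: 1.002
```

step_arm(claw=[-1,-1,-1,-1,-1], delta_pos=[[0.026,-0.026,0],[0.052,-0.051,0],[0.079,-0.077,0],[0.105,-0.103,0],[0.131,-0.1285,0]], delta_rot=[[0,0,0],[0,0,0],[0,0,0],[0,0,0],[0,0,0]])

```text
time_s: 1.77
tool_pos: [0.5416, -0.0041, 0.2222]
eef_rot: [-3.118, -0.381, 0.001]
contact_force: [0.6, -0.5, -0.4]
finger_gap: 1.002
```

step_arm(claw=[-1,-1,-1,-1,-1], delta_pos=[[0,0,0],[0,0,0],[0,0,0],[0,0,0],[0,0,0]], delta_rot=[[0,0,-0.12],[0,0,-0.24],[0,0,-0.36],[0,0,-0.48],[0,0,-0.6]])

```text
time_s: 2.18
tool_pos: [0.541, -0.0057, 0.222]
eef_rot: [-2.862, -1.294, 0.002]
contact_force: [-0.1, -0.1, 0.3]
finger_gap: 0.999
```

step_arm(claw=[-1,-1,-1,-1,-1], delta_pos=[[0,0,0],[0,0,0],[0,0,0],[0,0,0],[0,0,0]], delta_rot=[[0,0,-0.12],[0,0,-0.24],[0,0,-0.36],[0,0,-0.48],[0,0,-0.6]])

```text
time_s: 2.6
tool_pos: [0.5409, -0.006, 0.222]
eef_rot: [-2.352, -2.081, 0.001]
contact_force: [-1.3, 0.3, 0.7]
finger_gap: 1.001
```

step_arm(claw=[-1,-1,-1,-1,-1], delta_pos=[[0,0,0],[0,0,0],[0,0,0],[0,0,0],[0,0,0]], delta_rot=[[0,0,-0.12],[0,0,-0.24],[0,0,-0.36],[0,0,-0.48],[0,0,-0.6]])

```text
time_s: 3.02
tool_pos: [0.5409, -0.006, 0.222]
eef_rot: [-1.632, -2.683, 0.001]
contact_force: [0.3, 0.5, -0.3]
finger_gap: 0.997
```

step_arm(claw=[-1,-1,-1,-1,-1], delta_pos=[[0,0,0],[0,0,0],[0,0,0],[0,0,0],[0,0,0]], delta_rot=[[0,0,-0.12],[0,0,-0.24],[0,0,-0.36],[0,0,-0.48],[0,0,-0.6]])

```text
time_s: 3.43
tool_pos: [0.5409, -0.006, 0.222]
eef_rot: [-0.766, -3.046, 0.0]
contact_force: [-0.8, 0.1, -0.5]
finger_gap: 1.0
```

step_arm(claw=[-1,-1,-1,-1,-1], delta_pos=[[0,0,0.03],[0,0,0.065],[0,0,0.1],[0,0,0.135],[0,0,0.16]], delta_rot=[[0,0,-0.105],[0,0,-0.105],[0,0,-0.105],[0,0,-0.105],[0,0,-0.105]])

```text
time_s: 3.85
tool_pos: [0.5391, -0.0058, 0.0589]
eef_rot: [-0.614, -3.077, 0.001]
contact_force: [-0.7, -0.1, -0.4]
finger_gap: 1.001
```

step_arm(claw=[0.2,0.4,0.5,0.55,0.6], delta_pos=[[0,0,0],[0,0,0],[0,0,0],[0,0,0],[0,0,0]], delta_rot=[[0,0,0],[0,0,0],[0,0,0],[0,0,0],[0,0,0]])

```text
time_s: 4.27
tool_pos: [0.5431, -0.0062, 0.0653]
eef_rot: [0.614, 3.077, 0.001]
contact_force: [-0.2, 0.9, 0.5]
finger_gap: 0.708
```

```bash
python3 - <<'E'
from h import *
print(env.observe()["contact_force"],env.observe()["finger_gap"],env.observe()["joints"])
z=np.load("top.npz");im,d,w=z["im"],z["d"],z["w"]
r=np.zeros(d.shape,bool);r[58:92,305:338]=1
q=r&(w[...,2]>.03)&(im.max(-1)<140);P=w[q];print("block",P.min(0),P.max(0),cv2.minAreaRect(P[:,:2].astype(np.float32)))
print([ (z0,(abs(P[:,2]-z0)<.004).sum(),P[abs(P[:,2]-z0)<.004].mean(0)) for z0 in np.arange(.035,.08,.008)])
E
```

```text
[-0.1885289   0.94934363  0.51607675] 0.7076654392484912 [-1.10301300e-01  4.01361164e-02  2.02039323e+00 -6.77363302e-06
  1.07661016e+00 -1.28730678e+00]
block [ 0.76605708 -0.06940504  0.03002827] [ 0.84374753 -0.03447963  0.04791151] ((0.8045864105224609, -0.05259450897574425), (0.033934593200683594, 0.0779503583908081), 88.26202392578125)
[(np.float64(0.035), np.int64(20), array([ 0.80484549, -0.05143771,  0.03580677])), (np.float64(0.043000000000000003), np.int64(165), array([ 0.8124072 , -0.05281191,  0.04315798])), (np.float64(0.051000000000000004), np.int64(5), array([ 0.81517896, -0.05147288,  0.04754545])), (np.float64(0.059000000000000004), np.int64(0), array([nan, nan, nan])), (np.float64(0.067), np.int64(0), array([nan, nan, nan])), (np.float64(0.07500000000000001), np.int64(0), array([nan, nan, nan]))]<stdin>:6: RuntimeWarning: Mean of empty slice.
  ret = um.true_divide(
```

step_arm(claw=[1,1,1,1,1], delta_pos=[[0,0,0],[0,0,0],[0,0,0],[0,0,0],[0,0,0]], delta_rot=[[0,0,0],[0,0,0],[0,0,0],[0,0,0],[0,0,0]])

```text
time_s: 4.68
tool_pos: [0.5413, -0.006, 0.0628]
eef_rot: [0.615, 3.081, 0.0]
contact_force: [-0.3, -0.1, -0.3]
finger_gap: 0.359
```

step_arm(claw=[1,1,1,1,1], delta_pos=[[0,0,0],[0,0,0],[0,0,0],[0,0,0],[0,0,0]], delta_rot=[[0,0,0],[0,0,0],[0,0,0],[0,0,0],[0,0,0]])

```text
time_s: 5.1
tool_pos: [0.5412, -0.006, 0.0626]
eef_rot: [-0.615, -3.081, 0.0]
contact_force: [-0.8, -0.1, -0.3]
finger_gap: 0.165
```

step_arm(claw=[1,1,1,1,1], delta_pos=[[0,0,0],[0,0,0],[0,0,0],[0,0,0],[0,0,0]], delta_rot=[[0,0,0],[0,0,0],[0,0,0],[0,0,0],[0,0,0]])

```text
time_s: 5.52
tool_pos: [0.5412, -0.006, 0.0625]
eef_rot: [-0.615, -3.081, 0.0]
contact_force: [-0.1, -0.3, -0.6]
finger_gap: 0.162
```

step_arm(claw=[1,1,1,1,1], delta_pos=[[-0.0001,0.0058,0],[-0.0006,0.0117,0],[-0.0013,0.0175,0],[-0.0023,0.0232,0],[-0.0036,0.0289,0]], delta_rot=[[0,0,0.05],[0,0,0.1],[0,0,0.15],[0,0,0.2],[0,0,0.25]])

```text
time_s: 5.93
tool_pos: [0.5559, 0.0193, 0.0625]
eef_rot: [0.997, 2.979, -0.001]
contact_force: [1.0, -1.4, -2.4]
finger_gap: 0.162
```

step_arm(claw=[1,1,1,1,1], delta_pos=[[-0.0001,0.0058,0],[-0.0006,0.0117,0],[-0.0013,0.0175,0],[-0.0023,0.0232,0],[-0.0036,0.0289,0]], delta_rot=[[0,0,0.05],[0,0,0.1],[0,0,0.15],[0,0,0.2],[0,0,0.25]])

```text
time_s: 6.35
tool_pos: [0.5763, 0.0402, 0.0626]
eef_rot: [1.36, 2.831, -0.001]
contact_force: [0.5, -2.2, -1.6]
finger_gap: 0.159
```

step_arm(claw=[1,1,1,1,1], delta_pos=[[-0.0001,0.0058,0],[-0.0006,0.0117,0],[-0.0013,0.0175,0],[-0.0023,0.0232,0],[-0.0036,0.0289,0]], delta_rot=[[0,0,0.05],[0,0,0.1],[0,0,0.15],[0,0,0.2],[0,0,0.25]])

```text
time_s: 6.77
tool_pos: [0.6011, 0.0554, 0.0626]
eef_rot: [1.703, 2.64, -0.001]
contact_force: [0.8, -1.5, -1.8]
finger_gap: 0.159
```

step_arm(claw=[1,1,1,1], delta_pos=[[-0.0001,0.0058,0],[-0.0006,0.0117,0],[-0.0013,0.0175,0],[-0.0013,0.0175,0]], delta_rot=[[0,0,0.05],[0,0,0.1],[0,0,0.15],[0,0,0.15]])

```text
time_s: 7.1
tool_pos: [0.6182, 0.0617, 0.0626]
eef_rot: [1.893, 2.506, 0.001]
contact_force: [2.2, -0.5, -0.6]
finger_gap: 0.161
```

step_arm(claw=[1,1,1], delta_pos=[[0,0.0023,0],[-0.0001,0.0047,0],[-0.0001,0.0047,0]], delta_rot=[[0,0,0.02],[0,0,0.04],[0,0,0.04]])

```text
time_s: 7.35
tool_pos: [0.621, 0.0625, 0.0626]
eef_rot: [-1.943, -2.467, 0.003]
contact_force: [-2.8, -2.0, 1.5]
finger_gap: 0.163
```

step_arm(claw=[1,1,1], delta_pos=[[0,0.0012,0],[0,0.0023,0],[0,0.0023,0]], delta_rot=[[0,0,0.01],[0,0,0.02],[0,0,0.02]])

```text
time_s: 7.6
tool_pos: [0.622, 0.0625, 0.0625]
eef_rot: [-1.966, -2.447, 0.007]
contact_force: [-7.4, -3.6, 4.9]
finger_gap: 0.165
```

step_arm(claw=[1,1,1], delta_pos=[[0,0.0012,0],[0,0.0023,0],[0,0.0023,0]], delta_rot=[[0,0,0.01],[0,0,0.02],[0,0,0.02]])

```text
time_s: 7.85
tool_pos: [0.6251, 0.0633, 0.0625]
eef_rot: [-1.992, -2.428, 0.003]
contact_force: [-2.7, -2.8, 0.5]
finger_gap: 0.161
```

step_arm(claw=[1,1,1], delta_pos=[[0,0.0012,0],[0,0.0023,0],[0,0.0023,0]], delta_rot=[[0,0,0.01],[0,0,0.02],[0,0,0.02]])

```text
time_s: 8.1
tool_pos: [0.6292, 0.0641, 0.0626]
eef_rot: [2.016, 2.407, 0.002]
contact_force: [3.5, -2.3, -4.2]
finger_gap: 0.161
```

step_arm(claw=[1,1,1], delta_pos=[[0,0.0008,0],[0,0.0015,0],[0,0.0015,0]], delta_rot=[[0,0,0.01],[0,0,0.015],[0,0,0.015]])

```text
time_s: 8.35
tool_pos: [0.6304, 0.0643, 0.0626]
eef_rot: [2.034, 2.393, 0.001]
contact_force: [3.5, -3.0, -3.8]
finger_gap: 0.161
```

step_arm(claw=[0.5,0,-0.5,-1,-1], delta_pos=[[0,0,0],[0,0,0],[0,0,0],[0,0,0],[0,0,0]], delta_rot=[[0,0,0],[0,0,0],[0,0,0],[0,0,0],[0,0,0]])

```text
time_s: 8.77
tool_pos: [0.6299, 0.0649, 0.0629]
eef_rot: [-2.034, -2.394, -0.0]
contact_force: [0.2, 0.5, 0.3]
finger_gap: 0.452
```

step_arm(claw=[-1,-1,-1,-1,-1], delta_pos=[[0,0,-0.02],[0,0,-0.055],[0,0,-0.09],[0,0,-0.125],[0,0,-0.16]], delta_rot=[[0,0,0],[0,0,0],[0,0,0],[0,0,0],[0,0,0]])

```text
time_s: 9.18
tool_pos: [0.6296, 0.0647, 0.2243]
eef_rot: [-2.034, -2.394, -0.0]
contact_force: [0.1, 0.0, -0.7]
finger_gap: 0.807
```

step_arm(claw=[-1,-1,-1,-1,-1], delta_pos=[[-0.02,0.035,0],[-0.04,0.07,0],[-0.06,0.105,0],[-0.08,0.14,0],[-0.1,0.17,0]], delta_rot=[[0,0,0.12],[0,0,0.24],[0,0,0.36],[0,0,0.48],[0,0,0.6]])

```text
time_s: 9.6
tool_pos: [0.8156, -0.0071, 0.2225]
eef_rot: [-2.655, -1.678, -0.001]
contact_force: [-0.5, -0.1, 0.5]
finger_gap: 0.998
```

step_arm(claw=[-1,-1,-1,-1,-1], delta_pos=[[-0.035,-0.0165,0],[-0.07,-0.033,0],[-0.105,-0.0495,0],[-0.14,-0.066,0],[-0.1755,-0.0827,0]], delta_rot=[[0,0,0],[0,0,0],[0,0,0],[0,0,0],[0,0,0]])

```text
time_s: 10.02
tool_pos: [0.6633, -0.1313, 0.222]
eef_rot: [-2.65, -1.686, 0.001]
contact_force: [-0.2, 0.1, 0.9]
finger_gap: 0.998
```

step_arm(claw=[-1,-1,-1,-1,-1], delta_pos=[[-0.035,-0.0165,0],[-0.07,-0.033,0],[-0.105,-0.0495,0],[-0.14,-0.066,0],[-0.1755,-0.0827,0]], delta_rot=[[0,0,0],[0,0,0],[0,0,0],[0,0,0],[0,0,0]])

```text
time_s: 10.43
tool_pos: [0.5136, -0.255, 0.2228]
eef_rot: [2.65, 1.686, 0.001]
contact_force: [0.1, -1.1, 0.3]
finger_gap: 1.0
```

step_arm(claw=[-1,-1,-1,-1,-1], delta_pos=[[-0.035,-0.0165,0],[-0.07,-0.033,0],[-0.1054,-0.0495,0],[-0.1054,-0.0495,0],[-0.1054,-0.0495,0]], delta_rot=[[0,0,0],[0,0,0],[0,0,0],[0,0,0],[0,0,0]])

```text
time_s: 10.85
tool_pos: [0.4246, -0.3298, 0.223]
eef_rot: [2.654, 1.681, 0.001]
contact_force: [-0.1, 0.8, -0.6]
finger_gap: 1.006
```

step_arm(claw=[-1,-1,-1,-1,-1], delta_pos=[[0,0,0],[0,0,0],[0,0,0],[0,0,0],[0,0,0]], delta_rot=[[0,0,0.12],[0,0,0.24],[0,0,0.36],[0,0,0.48],[0,0,0.59]])

```text
time_s: 11.27
tool_pos: [0.427, -0.3277, 0.2227]
eef_rot: [-3.028, -0.836, -0.001]
contact_force: [-1.2, 0.7, 0.0]
finger_gap: 1.002
```

step_arm(claw=[-1,-1,-1,-1,-1], delta_pos=[[0,0,0],[0,0,0],[0,0,0],[0,0,0],[0,0,0]], delta_rot=[[0,0,0.12],[0,0,0.24],[0,0,0.36],[0,0,0.48],[0,0,0.59]])

```text
time_s: 11.68
tool_pos: [0.427, -0.3276, 0.2227]
eef_rot: [-3.14, 0.08, -0.001]
contact_force: [0.4, -0.6, 0.0]
finger_gap: 1.002
```

```bash
python3 - <<'E'
from h import *
print(env.observe())
im,d,w=pts("wrist"); np.savez("wr.npz",im=im,d=d,w=w); t,d2,w2=pts("top"); np.savez("top2.npz",im=t,d=d2,w=w2)
save("wt.png",np.vstack([cv2.resize(im,(480,300)),cv2.resize(t[65:205,240:460],(471,300)) if 0 else cv2.resize(t[65:205,240:464],(480,300),interpolation=cv2.INTER_CUBIC)]))
E
```

```text
{'time_s': 11.6833, 'joints': array([-7.54573169e-01, -1.24904174e-01,  1.89889938e+00,  7.87315712e-04,
        1.36773127e+00,  8.66820554e-01]), 'joint_velocities': array([-3.56785569e-04, -1.29751183e-03, -6.65724817e-04,  7.99703476e-04,
       -7.64170333e-04,  1.29353956e+00]), 'joint_efforts': array([-1.10824223e-02, -3.03273225e+01, -3.61014605e+01,  7.88302696e-02,
       -3.82144027e-02, -1.02239259e+00]), 'tool_pos': array([ 0.42703408, -0.32761669,  0.22265637]), 'eef_rot': array([-3.13991702e+00,  7.97022823e-02, -6.50230945e-04]), 'contact_force': array([ 0.44143675, -0.63011993,  0.03755706]), 'torque': array([-0.02540129,  0.0095853 , -0.00738981]), 'finger_gap': 1.00193168898403}
```

View pics/wt.png

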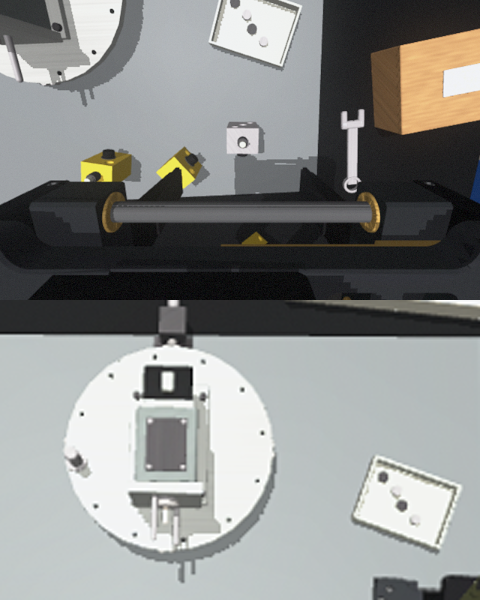

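The top part now shows the drive in its detent, with both studs pointing at the robot. The wrist view has the steel head at about full-resolution (324,183). Next I'll measure the head's pose and the drive's face and studs.

```bash
python3 - <<'E'
from h import *
z=np.load("wr.npz");im,d,w=z["im"],z["d"],z["w"]
r=np.zeros(d.shape,bool);r[140:225,285:370]=1
q=r&(abs(w[...,2]-.064)<.004);P=w[q];print("headtop",P.mean(0),q.sum(),cv2.minAreaRect(P[:,:2].astype(np.float32)))
q2=r&(w[...,2]>.008)&(w[...,2]<.058)&(im.min(-1)>90)
Q=w[q2];Q=Q[(Q[:,0]<.5)];print("side",len(Q),np.percentile(Q,[5,50,95],axis=0).round(4))
q3=r&(w[...,2]>.074)&(w[...,2]<.09);print("valve",w[q3].mean(0),q3.sum(),w[q3].min(0),w[q3].max(0))
z=np.load("top2.npz");im,d,w=z["im"],z["d"],z["w"]
r=np.zeros(d.shape,bool);r[75:205,265:345]=1
q=r&(abs(w[...,2]-.042)<.005)&(im.min(-1)>140);
c=max(cv2.findContours(q.astype(np.uint8),0,1)[0],key=cv2.contourArea)[:,0]
q=r&(w[...,2]>.084)&(w[...,2]<.1);q[:,290:]=0;print("post",w[q].mean(0),q.sum())
q=r&(w[...,2]>.146)&(w[...,2]<.162);P=w[q];print("flange top",q.sum(),P.min(0),P.max(0),P[:,2].mean())
F=P[P[:,0]<.62]; print("F",len(F),cv2.minAreaRect(F[:,:2].astype(np.float32)),np.percentile(F,[2,50,98],axis=0).round(4))
q=r&(w[...,2]>.09)&(w[...,2]<.15)&(w[...,0]<.565)&(w[...,0]>.5);P=w[q];print("studs",len(P))
for v in range(150,190):
    s=[(u,*w[v,u].round(4)) for u in range(295,340) if q[v,u]]
    if s:
        a=np.array(s);print(v,a[:,0].min(),a[:,0].max(),' '.join(f"{x[2]:.3f}/{x[3]:.3f}" for x in s), a[:,1].mean().round(4))
E
```

```text
headtop [ 0.42793389 -0.33076914  0.06325635] 1285 ((0.42718154191970825, -0.3307528495788574), (0.04543868079781532, 0.03850942105054855), 86.52600860595703)
side 277 [[ 0.4446 -0.3523  0.0117]
 [ 0.446  -0.331   0.0363]
 [ 0.4475 -0.311   0.0566]]
valve [ 0.42846533 -0.33046195  0.08023398] 156 [ 0.4207567  -0.33728302  0.07481789] [ 0.43465495 -0.32350333  0.08630917]
post [0.63124887 0.06476768 0.09159804] 32
flange top 403 [ 0.57179819 -0.09133993  0.14601658] [ 0.7101385  -0.00827462  0.15734032] 0.15000773821885033
F 263 ((0.5962264537811279, -0.050047483295202255), (0.08321893960237503, 0.0480140820145607), 89.18660736083984) [[ 0.5727 -0.089   0.1461]
 [ 0.5802 -0.0511  0.1526]
 [ 0.6179 -0.0092  0.1558]]
studs 136
158 311.0 311.0 -0.037/0.144 0.565
159 310.0 320.0 -0.034/0.137 -0.037/0.141 -0.039/0.142 -0.043/0.132 -0.048/0.134 -0.051/0.136 -0.053/0.131 -0.058/0.132 0.5641
160 310.0 323.0 -0.034/0.139 -0.036/0.140 -0.039/0.140 -0.041/0.130 -0.043/0.133 -0.046/0.129 -0.048/0.132 -0.051/0.130 -0.053/0.129 -0.055/0.129 -0.058/0.129 -0.060/0.130 -0.063/0.123 -0.065/0.122 0.5625
[... 1180 characters left out ...]
144 -0.039/0.140 -0.060/0.097 -0.062/0.097 0.5392
171 310.0 322.0 -0.034/0.138 -0.037/0.136 -0.039/0.140 -0.060/0.100 -0.062/0.100 0.5368
172 310.0 322.0 -0.034/0.136 -0.037/0.139 -0.039/0.139 -0.060/0.100 -0.062/0.100 0.5343
173 310.0 322.0 -0.034/0.137 -0.037/0.141 -0.039/0.140 -0.060/0.100 -0.062/0.100 0.5318
174 310.0 322.0 -0.035/0.138 -0.037/0.141 -0.039/0.138 -0.060/0.099 -0.062/0.099 0.5294
175 310.0 322.0 -0.035/0.139 -0.037/0.139 -0.039/0.140 -0.060/0.100 -0.062/0.097 0.527
176 310.0 322.0 -0.035/0.138 -0.037/0.143 -0.040/0.141 -0.058/0.096 -0.060/0.102 -0.063/0.102 0.5248
177 320.0 322.0 -0.058/0.099 -0.060/0.098 -0.063/0.098 0.5253
178 321.0 322.0 -0.060/0.098 -0.063/0.098 0.5228
```

The studs check out: axes at z 0.137 and 0.096, y -0.037 and -0.061. That puts the seat at about (0.573,-0.049,0.117) with yaw about 0.01. The head is at (0.427,-0.329) with yaw about -0.055, right under the gripper. I'll descend and grip it.

step_arm(claw=[-1,-1,-1,-1,-1], delta_pos=[[0,0.001,0.03],[0,0.001,0.06],[0,0.001,0.09],[0,0.001,0.12],[0,0.001,0.14]], delta_rot=[[0,0,0],[0,0,0],[0,0,0],[0,0,0],[0,0,0]])

```text
time_s: 12.2
tool_pos: [0.4252, -0.328, 0.0795]
eef_rot: [-3.138, 0.067, 0.004]
contact_force: [0.0, 0.2, -0.3]
finger_gap: 1.004
```

step_arm(claw=[-1,-1,-1,-1,-1], delta_pos=[[0,0,0.015],[0,0,0.03],[0,0,0.043],[0,0,0.05],[0,0,0.05]], delta_rot=[[0,0,0],[0,0,0],[0,0,0],[0,0,0],[0,0,0]])

```text
time_s: 12.62
tool_pos: [0.425, -0.3286, 0.0308]
eef_rot: [-3.138, 0.071, 0.004]
contact_force: [-0.1, -0.1, -0.8]
finger_gap: 1.001
```

step_arm(claw=[0,0,1,1,1], delta_pos=[[0,0,0],[0,0,0],[0,0,0],[0,0,0],[0,0,0]], delta_rot=[[0,0,0],[0,0,0],[0,0,0],[0,0,0],[0,0,0]])

```text
time_s: 13.03
tool_pos: [0.426, -0.3303, 0.0335]
eef_rot: [3.14, -0.074, 0.002]
contact_force: [-0.9, -0.4, -0.2]
finger_gap: 0.705
```

step_arm(claw=[1,1,1,1,1], delta_pos=[[0,0,0],[0,0,0],[0,0,0],[0,0,0],[0,0,0]], delta_rot=[[0,0,0],[0,0,0],[0,0,0],[0,0,0],[0,0,0]])

```text
time_s: 13.45
tool_pos: [0.4256, -0.3297, 0.0328]
eef_rot: [-3.14, 0.074, 0.0]
contact_force: [0.5, 1.3, 1.9]
finger_gap: 0.481
```

step_arm(claw=[1,1,1,1,1], delta_pos=[[0,0,-0.015],[0,0,-0.04],[0,0,-0.07],[0,0,-0.1],[0,0,-0.117]], delta_rot=[[0,0,0],[0,0,-0.02],[0,0,-0.04],[0,0,-0.05],[0,0,-0.05]])

```text
time_s: 13.87
tool_pos: [0.4259, -0.3303, 0.1516]
eef_rot: [3.14, 0.005, 0.002]
contact_force: [1.4, -0.6, -5.4]
finger_gap: 0.481
```

step_arm(claw=[1,1,1,1,1], delta_pos=[[0.001,-0.02,0],[0.002,-0.05,0],[0.003,-0.08,0],[0.004,-0.11,0],[0.005,-0.14,0]], delta_rot=[[0,0,0],[0,0,0],[0,0,0],[0,0,0],[0,0,0]])

```text
time_s: 14.28
tool_pos: [0.4288, -0.1881, 0.1476]
eef_rot: [-3.14, -0.003, 0.004]
contact_force: [1.2, -0.6, -5.3]
finger_gap: 0.485
```

step_arm(claw=[1,1,1,1,1], delta_pos=[[0.001,-0.03,0],[0.002,-0.06,0],[0.003,-0.09,0],[0.004,-0.12,0],[0.005,-0.14,0]], delta_rot=[[0,0,0],[0,0,0],[0,0,0],[0,0,0],[0,0,0]])

```text
time_s: 14.7
tool_pos: [0.4332, -0.0474, 0.1477]
eef_rot: [-3.14, -0.006, 0.005]
contact_force: [-0.4, -0.1, -5.7]
finger_gap: 0.482
```

step_arm(claw=[1,1,1,1,1], delta_pos=[[0,0,0],[0,0,0],[0,0,0.01],[0,0,0.025],[0,0,0.032]], delta_rot=[[0,0,0],[0,0,0],[0,0,0],[0,0,0],[0,0,0]])

```text
time_s: 15.12
tool_pos: [0.4334, -0.0505, 0.1149]
eef_rot: [-3.141, -0.002, 0.006]
contact_force: [-0.8, -0.5, -6.3]
finger_gap: 0.48
```

step_arm(claw=[1,1,1], delta_pos=[[0,0,0],[0,0,0],[0,0,0]], delta_rot=[[0,0,0],[0,0,0],[0,0,0]])

```text
time_s: 15.37
tool_pos: [0.4351, -0.0504, 0.1179]
eef_rot: [3.141, 0.003, 0.001]
contact_force: [0.3, -0.7, -5.2]
finger_gap: 0.483
```

```bash
python3 - <<'E'
from h import *
o=env.observe();print(o["tool_pos"],o["eef_rot"],o["contact_force"])
for n in("top","scene","wrist"):
    im,d,w=pts(n); np.savez(n+"3.npz",im=im,d=d,w=w)
    if n=="top":a=cv2.resize(im[130:250,270:370],(400,480),interpolation=cv2.INTER_CUBIC)
    if n=="scene":b=cv2.resize(im[170:290,240:340],(400,480),interpolation=cv2.INTER_CUBIC)
save("pre.png",np.hstack([a,b]));save("prew.png",im)
E
```

```text
[ 0.43509391 -0.05041101  0.11789687] [3.14146501e+00 2.96330663e-03 5.39720159e-04] [ 0.31849801 -0.71056803 -5.22982787]
```

View pics/pre.png

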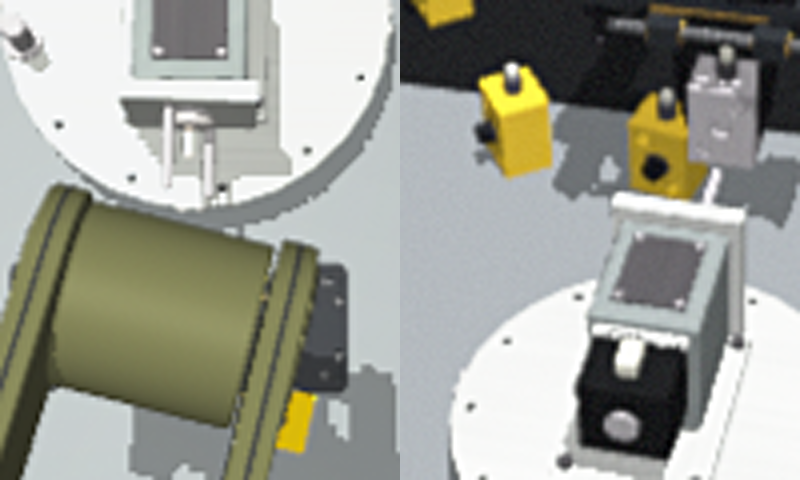

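View pics/prew.png

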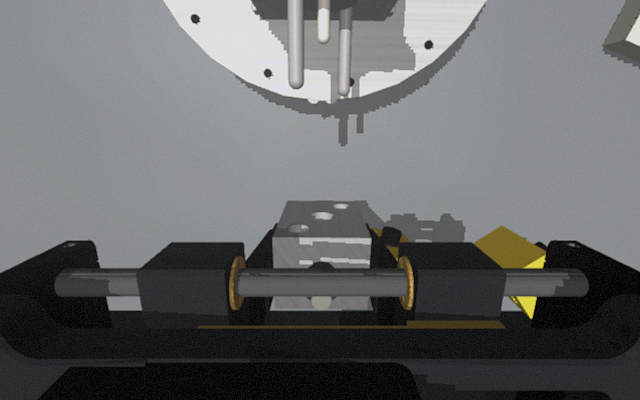

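The wrist view shows the head's rear face with holes at (298,229), (322,216) and (341,206), the stud tips at (296,85) and (344,93), and the plunger at (323,40). I can measure holes against studs in this one camera.

```bash
cat > m.py <<'E'
from h import *
z=np.load("wrist3.npz");im,d,w=z["im"],z["d"],z["w"]
p=cams.camera_params("wrist");K=p["camera_matrix"];T=p["cam_to_world"];o=T[:3,3]
def ray(u,v): return T[:3,:3]@np.array([(u-K[0,2])/K[0,0],(v-K[1,2])/K[1,1],1])
print("cam",o)
m=np.zeros(d.shape,bool);m[198:240,270:375]=1
P=w[m];P=P[(P[:,2]>.088)&(P[:,2]<.146)&(abs(P[:,1]+.05)<.022)]
x0=np.median(P[:,0]);P=P[abs(P[:,0]-x0)<.004]
A=np.c_[P[:,1]+.05,P[:,2]-.117,np.ones(len(P))]
s=np.linalg.lstsq(A,P[:,0],rcond=None)[0]
print("rear x=%.4f, dx/dy %.4f (yaw %.4f) dx/dz %.4f n=%d rms %.4f"%(s[2],s[0],-s[0],s[1],len(P),np.std(P[:,0]-A@s)))
q=m&(abs(w[...,0]-x0)<.006)&(abs(w[...,1]+.05)<.04)
e=w[q];print("rear y",np.percentile(e[:,1],[1,99]),"z",np.percentile(e[:,2],[1,99]))
# holes: bright/deviating spots inside the rear face
g=cv2.cvtColor(im,cv2.COLOR_RGB2GRAY)
print("face grey",np.median(g[q]))
for nm,(a,b,c,dd) in dict(up=(284,222,312,236),mid=(308,209,336,222),lo=(332,201,350,211)).items():
    s0=g[b:dd,a:c].astype(int);k=(abs(s0-np.median(g[q]))>18).astype(np.uint8)
    n,l,st,ce=cv2.connectedComponentsWithStats(k);i=1+st[1:,4].argmax()
    x,y,ww,hh,ar=st[i];u=a+x+(ww-1)/2;v=b+y+(hh-1)/2
    r=ray(u,v);t=(x0-o[0])/r[0];print(nm,u,v,ww,hh,ar,(o+t*r).round(4))
# studs
for nm,u0,u1,zz in(("up",284,308,.137),("lo",336,354,.097)):
    L=[]
    for v in range(20,98):
        us=[u for u in range(u0,u1) if abs(w[v,u,2]-zz)<.012 and w[v,u,0]<.57]
        if len(us)>=5:
            u=(us[0]+us[-1])/2;r=ray(u,v);t=(zz+.0025-o[2])/r[2];L.append([*(o+t*r)[:2],w[v,us[len(us)//2],2]])
    L=np.array(L);c=np.polyfit(L[:,0],L[:,1],1)
    print("stud",nm,"tip x",L[:,0].min(),"slope",c[0],"y at .525",np.polyval(c,.525),"y at .56",np.polyval(c,.56),"top z",np.median(L[:,2]),len(L))
E
python3 m.py
```

```text
cam [ 0.50923762 -0.05032767  0.28004235]
rear x=0.4556, dx/dy 0.0044 (yaw -0.0044) dx/dz 0.0007 n=2611 rms 0.0007
rear y [-0.07357201 -0.02845609] z [0.08653189 0.14973358]
face grey 90.0
up 300.0 227.5 17 8 96 [ 0.4558 -0.0399  0.137 ]
mid 322.5 215.5 22 8 137 [ 0.4558 -0.0513  0.1176]
lo 340.5 204.5 16 8 83 [ 0.4558 -0.0629  0.0952]
stud up tip x 0.5218016218718383 slope -0.0038268327779034383 y at .525 -0.03969004019362967 y at .56 -0.03982397934085629 top z 0.13969362519024223 69
stud lo tip x 0.5222196360839871 slope -0.012579680276884334 y at .525 -0.06313594721552279 y at .56 -0.06357623602521374 top z 0.09976178578194589 75
```

In the same camera, the hole centre sits at y -0.0514 against -0.0515 for the studs. Yaws are -0.004 and -0.008, and the head is about 1 mm high. I'll lower it 1 mm and advance; about 116 mm to home.

step_arm(claw=[1,1,1,1,1], delta_pos=[[0.015,0,0.001],[0.03,0,0.001],[0.045,0,0.001],[0.056,0,0.001],[0.06,0,0.001]], delta_rot=[[0,0,0],[0,0,0],[0,0,0],[0,0,0],[0,0,0]])

```text
time_s: 15.93
tool_pos: [0.4967, -0.0499, 0.1176]
eef_rot: [3.141, 0.005, 0.003]
contact_force: [0.3, 1.2, -5.3]
finger_gap: 0.486
```

step_arm(claw=[1,1,1,1,1], delta_pos=[[0.002,0,0],[0.004,0,0],[0.006,0,0],[0.008,0,0],[0.01,0,0]], delta_rot=[[0,0,0],[0,0,0],[0,0,0],[0,0,0],[0,0,0]])

```text
time_s: 16.35
tool_pos: [0.5046, -0.0497, 0.1166]
eef_rot: [-3.142, -0.004, 0.0]
contact_force: [-0.5, 0.2, -4.8]
finger_gap: 0.484
```

```bash
python3 - <<'E'
from h import *
o=env.observe();print(o["tool_pos"],o["eef_rot"],o["contact_force"],o["torque"])
im,d,w=pts("wrist");save("in1.png",im[:330,130:510])
E
```

```text
[ 0.50464549 -0.04967191  0.11664872] [-3.14158405e+00 -4.23070467e-03  9.51279626e-05] [-0.5275169   0.15372712 -4.80757638] [0.03424529 0.00264041 0.02968279]
```

View pics/in1.png

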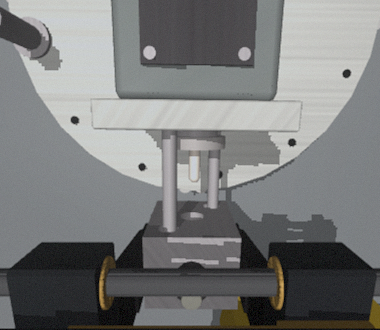

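The view shows both studs lined up with, or entering, their holes, and no side force. y has drifted +0.7 mm, so I'll trim that while advancing.

step_arm(claw=[1,1,1,1,1], delta_pos=[[0.002,0.0005,0],[0.004,0.0006,0],[0.006,0.0006,0],[0.008,0.0006,0],[0.01,0.0006,0]], delta_rot=[[0,0,0],[0,0,0],[0,0,0],[0,0,0],[0,0,0]])

```text
time_s: 16.82
tool_pos: [0.5151, -0.0503, 0.1167]
eef_rot: [-3.142, -0.004, -0.0]
contact_force: [-0.5, -0.7, -6.2]
finger_gap: 0.481
```

step_arm(claw=[1,1,1,1,1], delta_pos=[[0.002,0,0],[0.004,0,0],[0.006,0,0],[0.008,0,0],[0.01,0,0]], delta_rot=[[0,0,0],[0,0,0],[0,0,0],[0,0,0],[0,0,0]])

```text
time_s: 17.23
tool_pos: [0.525, -0.0502, 0.1166]
eef_rot: [3.142, 0.005, -0.0]
contact_force: [0.4, 0.3, -6.3]
finger_gap: 0.482
```

step_arm(claw=[1,1,1,1,1], delta_pos=[[0.002,0,0],[0.004,0,0],[0.006,0,0],[0.008,0,0],[0.01,0,0]], delta_rot=[[0,0,0],[0,0,0],[0,0,0],[0,0,0],[0,0,0]])

```text
time_s: 17.65
tool_pos: [0.535, -0.0502, 0.1166]
eef_rot: [-3.142, -0.004, 0.0]
contact_force: [0.0, 0.4, -5.5]
finger_gap: 0.483
```

step_arm(claw=[1,1,1,1,1], delta_pos=[[0.002,0,0],[0.004,0,0],[0.006,0,0],[0.008,0,0],[0.008,0,0]], delta_rot=[[0,0,0],[0,0,0],[0,0,0],[0,0,0],[0,0,0]])

```text
time_s: 18.07
tool_pos: [0.5431, -0.0502, 0.1167]
eef_rot: [-3.142, -0.004, 0.0]
contact_force: [-0.1, 0.8, -5.7]
finger_gap: 0.481
```

step_arm(claw=[1,1,1,1,1], delta_pos=[[0.001,0,0],[0.002,0,0],[0.003,0,0],[0.003,0,0],[0.003,0,0]], delta_rot=[[0,0,0],[0,0,0],[0,0,0],[0,0,0],[0,0,0]])

```text
time_s: 18.48
tool_pos: [0.545, -0.0501, 0.1161]
eef_rot: [-3.141, -0.004, 0.003]
contact_force: [-5.1, -0.6, -6.2]
finger_gap: 0.484
```

The collar engages at TCP x of about 0.544 with 5 N, so home should be near 0.553.

step_arm(claw=[1,1,1,1,1], delta_pos=[[0.001,0,0],[0.002,0,0],[0.003,0,0],[0.004,0,0],[0.004,0,0]], delta_rot=[[0,0,0],[0,0,0],[0,0,0],[0,0,0],[0,0,0]])

```text
time_s: 18.9
tool_pos: [0.5489, -0.0502, 0.1161]
eef_rot: [-3.141, -0.004, 0.004]
contact_force: [-6.1, -0.7, -3.7]
finger_gap: 0.478
```

step_arm(claw=[1,1,1,1,1], delta_pos=[[0.001,0,0],[0.002,0,0],[0.003,0,0],[0.003,0,0],[0.003,0,0]], delta_rot=[[0,0,0],[0,0,0],[0,0,0],[0,0,0],[0,0,0]])

```text
time_s: 19.32
tool_pos: [0.5515, -0.0502, 0.1161]
eef_rot: [-3.142, -0.004, 0.006]
contact_force: [-6.7, -0.1, -3.3]
finger_gap: 0.483
```

step_arm(claw=[1,1,1,1,1], delta_pos=[[0.0005,0,0],[0.001,0,0],[0.001,0,0],[0.001,0,0],[0.001,0,0]], delta_rot=[[0,0,0],[0,0,0],[0,0,0],[0,0,0],[0,0,0]])

```text
time_s: 19.73
tool_pos: [0.5524, -0.0502, 0.1161]
eef_rot: [-3.142, -0.004, 0.006]
contact_force: [-7.4, -0.1, -3.9]
finger_gap: 0.479
```

step_arm(claw=[1,1,1,1], delta_pos=[[0.0005,0,0],[0.001,0,0],[0.001,0,0],[0.001,0,0]], delta_rot=[[0,0,0],[0,0,0],[0,0,0],[0,0,0]])

```text
time_s: 20.07
tool_pos: [0.5524, -0.0502, 0.1161]
eef_rot: [-3.141, -0.005, 0.01]
contact_force: [-11.3, -0.5, -0.6]
finger_gap: 0.481
```

step_arm(claw=[1,1,1,1], delta_pos=[[0.0005,0,0],[0.0005,0,0],[0.0005,0,0],[0.0005,0,0]], delta_rot=[[0,0,0],[0,0,0],[0,0,0],[0,0,0]])

```text
time_s: 20.4
tool_pos: [0.5524, -0.0502, 0.116]
eef_rot: [-3.141, -0.005, 0.012]
contact_force: [-14.3, -0.4, -0.0]
finger_gap: 0.48
```

At home with about 14 N: TCP x stopped changing while the force rose. I'll hold and check from the wrist and top cameras.

step_arm(claw=[1,1,1,1,1], delta_pos=[[0,0,0],[0,0,0],[0,0,0],[0,0,0],[0,0,0]], delta_rot=[[0,0,0],[0,0,0],[0,0,0],[0,0,0],[0,0,0]])

```text
time_s: 20.82
tool_pos: [0.5524, -0.0501, 0.1161]
eef_rot: [-3.141, -0.005, 0.012]
contact_force: [-13.3, 0.6, -0.0]
finger_gap: 0.485
```

step_arm(claw=[1,1,1,1,1], delta_pos=[[0,0,0],[0,0,0],[0,0,0],[0,0,0],[0,0,0]], delta_rot=[[0,0,0],[0,0,0],[0,0,0],[0,0,0],[0,0,0]])

```text
time_s: 21.23
tool_pos: [0.5524, -0.0501, 0.1161]
eef_rot: [-3.141, -0.005, 0.012]
contact_force: [-13.2, -0.1, 0.7]
finger_gap: 0.484
```

```bash
python3 - <<'E'
from h import *
o=env.observe();print(o["tool_pos"],o["eef_rot"],o["contact_force"],o["torque"],o["joint_velocities"].round(4))
im,d,w=pts("wrist");g=w[(abs(w[...,1]+.05)<.02)&(w[...,0]<.59)&(w[...,0]>.52)]
T=g[(g[:,2]>.140)&(g[:,2]<.1475+.006)&(g[:,0]<.571)];print("head top",len(T),T.mean(0),np.percentile(T[:,0],99))
A=np.c_[T[:,:2]-T[:,:2].mean(0),np.ones(len(T))];print("tilt dz/dx,dz/dy",np.linalg.lstsq(A,T[:,2],rcond=None)[0])
t,d2,w2=pts("top");r=np.zeros(d2.shape,bool);r[75:205,265:290]=1
q=r&(w2[...,2]>.084)&(w2[...,2]<.1);P=w2[q].mean(0);print("post",P,q.sum(),np.degrees(np.arctan2(P[1]+.0501,P[0]-.6514))-100)
save("end.png",np.hstack([cv2.resize(im[100:340,180:460],(560,480),interpolation=cv2.INTER_CUBIC)]))
E
```

```text
[ 0.55244181 -0.05014889  0.11605525] [-3.14141407 -0.00466979  0.01210999] [-13.23446272  -0.09680923   0.6652343 ] [-0.0982809   2.10638672 -0.07279495] [ 0.0025 -0.0011  0.0012  0.0013  0.0002  0.0007]
head top 3027 [ 0.55756651 -0.04993921  0.14668521] 0.5708201699278433
tilt dz/dx,dz/dy [ 0.00568575 -0.00252064  0.14668521]
post [0.63312077 0.07046502 0.09078956] 6 -1.3788685259166868
```

View pics/end.png

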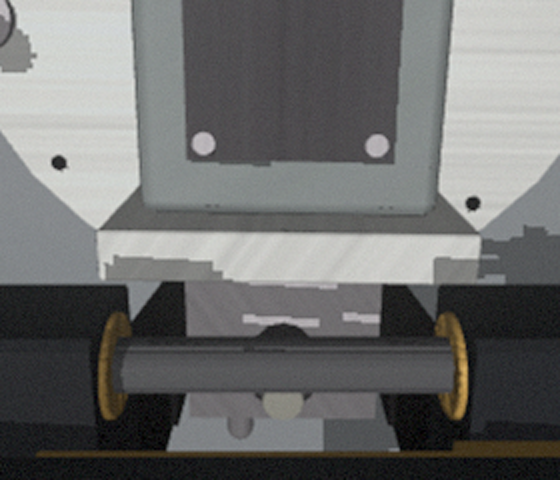

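The picture shows the rear face tight against the flange, whose edge is level, and a stud emerging at the front (240,425). The force is steady at 13.3 N. I'll trim slightly towards 15 N and hold.

step_arm(claw=[1,1,1,1,1], delta_pos=[[0.0003,0,0],[0.0003,0,0],[0.0003,0,0],[0.0003,0,0],[0.0003,0,0]], delta_rot=[[0,0,0],[0,0,0],[0,0,0],[0,0,0],[0,0,0]])

```text
time_s: 21.75
tool_pos: [0.5524, -0.0501, 0.116]
eef_rot: [-3.141, -0.005, 0.013]
contact_force: [-14.7, -0.9, 0.6]
finger_gap: 0.485
```

step_arm(claw=[1,1,1,1,1], delta_pos=[[0,0,0],[0,0,0],[0,0,0],[0,0,0],[0,0,0]], delta_rot=[[0,0,0],[0,0,0],[0,0,0],[0,0,0],[0,0,0]])

```text
time_s: 22.17
tool_pos: [0.5524, -0.0502, 0.116]
eef_rot: [-3.141, -0.005, 0.013]
contact_force: [-14.5, -1.0, -0.0]
finger_gap: 0.481
```

step_arm(claw=[1,1,1,1,1], delta_pos=[[0,0,0],[0,0,0],[0,0,0],[0,0,0],[0,0,0]], delta_rot=[[0,0,0],[0,0,0],[0,0,0],[0,0,0],[0,0,0]])

```text
time_s: 22.58
tool_pos: [0.5524, -0.0502, 0.1161]
eef_rot: [-3.141, -0.005, 0.013]
contact_force: [-14.1, -0.5, 1.0]
finger_gap: 0.485
```

step_arm(claw=[1,1,1,1,1], delta_pos=[[0,0,0],[0,0,0],[0,0,0],[0,0,0],[0,0,0]], delta_rot=[[0,0,0],[0,0,0],[0,0,0],[0,0,0],[0,0,0]])

```text
time_s: 23.0
tool_pos: [0.5524, -0.0502, 0.116]
eef_rot: [-3.141, -0.005, 0.014]
contact_force: [-14.3, 0.1, 1.2]
finger_gap: 0.482
```

```bash
python3 -c "
from bench import env
print(env.hand_in()); print(env.observe()['contact_force'])"
```

```text
the job is handed in; nothing more can be done
None
the job is handed in; nothing more can be done
```

The pump head is home on the drive, and the arm was still gripping it and pressing straight on with about 14.5 N when I handed the job in at about 23 s. I turned the table by its post, gripping it through about 1 rad clockwise. The nub gave way at about 8 N, and the table settled in the detent. Then I took the steel head, not the yellow look-alikes, slid it over both studs and pressed the collar back.

**Last checks:**
- **Push:** it held steady at 14.1 to 14.7 N over the last 1.7 s, and the tool no longer moved forward as the force rose, so the head is against the stop. This is the wrist's reading; the force on the collar itself could not be read directly.
- **Fit:** the wrist picture shows the rear face tight on the flange, a stud showing at the front, and the head level to about 0.006 rad.
- **Table angle:** after release it measured about 0 rad (±0.015). The last reading, -1.4° (-0.024 rad), is not reliable because the arm hid most of the post (6 pixels). The flange edge still looked square to the gripper.
- **Vertical force:** this reading went from -5.5 N to about +1 N once home, so the studs and collar now carry the head's weight.
- **Bottle, jar, wrench and tray:** the arm did not go near them, but I did not measure them again.

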